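# Clear the hand-over pile at the announcement desk

### The job

Take the pile on the announcement desk apart from the top down, one thing at a time, and put each straight away in its own place: the small wooden box lengthwise in the smallest rectangular tray, the round tin in the round dish, the grey key case lengthwise in the larger rectangular tray, and last the battery pack flat on the charger plate, pushed fully home against both of its stops. Set everything down gently, keep it upright, leave the stapler and the roll of tape where they are, and let go of everything at the end.

Things in the scene. Friction and masses are not known exactly. Their poses are not given: they have to be found in the camera images.
- stamp_box: Small wooden stamp box, brown, a plain block 40 (x) x 30 (y) x 26 high, about 50 g, top of the pile at the start, standing on the tin. Origin at the centre of its underside, z up, x along its length.
- clip_tin: Closed round steel tin, plain cylinder of diameter 48, 32 high, about 120 g, second from the top, standing on the key case. Origin at the centre of its underside, z up.
- key_case: Grey painted metal key case with a thin dark seam, a plain block 92 (x) x 54 (y) x 34 high, about 280 g, third from the top, lying on the battery pack. Origin at the centre of its underside, z up, x along its length.
- pack: Black plastic battery pack with two grey bands, a plain block 124 (x) x 66 (y) x 42 high, about 450 g, bottom of the pile, lying on the desk. Origin at the centre of its underside, z up, x along its length; either way round fits the charger.
- box_tray: The smallest rectangular blue tray, the place of the stamp box: 70 (x) x 60 (y) outside, inside 62 x 52, floor 4 thick, lip up to 9 above the desk. Fixed. Origin at the centre of its underside on the desk, x along its length.
- case_tray: The larger low rectangular blue tray, place of the key case (not the two big stacked letter trays at the left edge of the desk): 122 (x) x 84 (y) outside, 114 x 76 inside, floor 4 thick, lip up to 9 above the desk. Fixed. Origin at the centre of its underside on the desk, x along its length.
- tin_dish: Round blue dish, the place of the tin: diameter 78 outside, 70 inside, floor 4 thick, lip up to 9 above the desk. Fixed. Origin at the centre of its underside on the desk.
- charger: Charger, fixed: grey plate 164 (x) x 106 (y) x 8 thick with two brass strips and two dark steel stops 12 wide, tops 20 above the desk: along the short +x edge (inner face x = +70) and along the long +y edge (inner face y = +41). Origin at the centre of its underside. The pack lies along x; home against both stops its origin is at x = +8, y = +8, z = +8 here.
- stapler: Black desk stapler, 115 (x) x 34 (y) x about 41 high, lying loose on the desk among the task's things. Origin at the centre of its underside. To be left where it is.
- tape_roll: Clear roll of adhesive tape, diameter 52, 18 high, lying flat and loose on the desk among the task's things. Origin at the centre of its underside. To be left where it is.
Not all that is in view belongs to the job. Leave any orange or turquoise look-alike of the case_tray alone.

How it is judged (in metres and radians):
On the way, in this order (a step that is already met when the one before it is completed fails the run):
1. the small wooden box lies flat in the smallest rectangular tray, lengthwise, let go (horizontal distance between stamp_box and box_tray below 0.018 m and z of stamp_box in the frame of box_tray between 0.001 and 0.007 m and angle between stamp_box's own z axis and vertical below 0.06 rad and angle between the x axis of stamp_box and the x axis of box_tray, either way round below 0.4 rad and contact force between stamp_box and the fingers below 0.1 N), for 0.2 s.
2. the round tin stands in the round dish, let go (horizontal distance between clip_tin and tin_dish below 0.018 m and z of clip_tin in the frame of tin_dish between 0.001 and 0.007 m and angle between clip_tin's own z axis and vertical below 0.06 rad and contact force between clip_tin and the fingers below 0.1 N), for 0.2 s.
3. the grey key case lies flat in the larger rectangular tray, lengthwise, let go (horizontal distance between key_case and case_tray below 0.018 m and z of key_case in the frame of case_tray between 0.001 and 0.007 m and angle between key_case's own z axis and vertical below 0.06 rad and angle between the x axis of key_case and the x axis of case_tray, either way round below 0.4 rad and contact force between key_case and the fingers below 0.1 N), for 0.2 s.
4. the battery pack lies flat on the charger against both stops, let go (x of pack in the frame of charger between 0.0045 and 0.011 m and y of pack in the frame of charger between 0.0045 and 0.011 m and z of pack in the frame of charger between 0.005 and 0.0105 m and angle between pack's own z axis and vertical below 0.04 rad and angle between the x axis of pack and the x axis of charger, either way round below 0.06 rad and contact force between pack and the fingers below 0.1 N), for 0.2 s.
At the end, for the whole second after the job is handed in: All four released and at rest: stamp box, tin and key case level on the floor of their own tray or dish, centre within 18 mm, box and case lengthwise within 0.4 rad; pack level on the charger plate, square within 0.06 rad, within 3.5 mm of both stops (horizontal distance between stamp_box and box_tray below 0.018 m and z of stamp_box in the frame of box_tray between 0.001 and 0.007 m and angle between each of stamp_box, clip_tin, key_case's own z axis and vertical below 0.06 rad and angle between the x axis of stamp_box and the x axis of box_tray, either way round below 0.4 rad and horizontal distance between clip_tin and tin_dish below 0.018 m and z of clip_tin in the frame of tin_dish between 0.001 and 0.007 m and horizontal distance between key_case and case_tray below 0.018 m and z of key_case in the frame of case_tray between 0.001 and 0.007 m and angle between the x axis of key_case and the x axis of case_tray, either way round below 0.4 rad and x of pack in the frame of charger between 0.0045 and 0.011 m and y of pack in the frame of charger between 0.0045 and 0.011 m and z of pack in the frame of charger between 0.005 and 0.0105 m and angle between pack's own z axis and vertical below 0.04 rad and angle between the x axis of pack and the x axis of charger, either way round below 0.06 rad and linear speed of each of stamp_box, clip_tin, key_case, pack below 0.02 m/s); the robot touches nothing.
It fails at once if one of the four things is tipped over (more than 0.6 rad) (angle between any of stamp_box, clip_tin, key_case, pack's own z axis and vertical above 0.6 rad).
It fails at once if a thing is dropped or banged into its place (over 120 N) (contact force between stamp_box and box_tray above 120 N or contact force between clip_tin and tin_dish above 120 N or contact force between key_case and case_tray above 120 N or contact force between pack and charger above 120 N).
It fails at once if the stapler is pushed more than 30 mm from where it was (distance of stapler from where it was at the start of the episode above 0.03 m).
It fails at once if the roll of tape is pushed more than 30 mm from where it was (distance of tape_roll from where it was at the start of the episode above 0.03 m).
It also fails if it takes over 128 s, if anything falls off the work surface, if the arm or the gripper's body presses on something with over 40 N, if the wrist force passes 120 N, or if a joint passes its speed limit or range.

### The arm

A 6-joint arm with a two-finger parallel gripper is mounted at the origin on the work surface. World frame = base frame: x ahead of the robot, y to its left, z up, the work surface at z = 0. Lengths are in mm, angles in degrees, forces in N, time in s.
With the tool pointing down it reaches from about 300 to 850 mm from the base axis. Payload 4.2 kg.
Tool frame: the origin (TCP) lies midway between the tips of the shut fingers; the grasp point (between the pads) lies 19 mm behind it; z points along the fingers, y is the line along which they close (so a half turn about z gives the same grasp; the last joint's range is limited). The gripper opens to 91 mm and grips with 3 to 60 N. Pads are 32 mm wide; open, the fingers measure 118 mm over their backs; the gripper's body (76 mm by 178 mm) begins 60 mm behind the grasp point.
Start: joints at [-73.51, 18.312, 89.639, -0, 72.044, -1.146], TCP at [174.207, -547.992, 213.976] pointing down, gripper open.
Joint ranges: [-177.97, 177.97], [-48.28, 115.42], [12.27, 149.76], [-77.06, 257.06], [2.81, 150.46], [-146.56, 146.56]. Speed limits (degrees/s): [147.25, 147.25, 180, 180, 180, 180].

### API

Orientations are given as [roll, pitch, yaw] about the fixed x, y, z axes, in that order (R = Rz(yaw) Ry(pitch) Rx(roll)).
In Python, from workcell import env gives the robot as it stands.
- The arm moves only by the shell command python3 -m jog 'ROWS' [FORCE]. ROWS is a JSON object of lists of equal length, an entry for each row: "jaw": the finger opening in mm, from 0 to 91.2; "slide": the shift along the tool's x, y, z in units of 30 mm (1.0 is 30 mm), a list of three; "spin": the turn about the tool's z in units of 8 degrees (1.0 is 8 degrees). In form: {"jaw": [jaw, ...], "slide": [[dx, dy, dz], ...], "spin": [spin, ...]}. A call has 1 to 10 rows; each row shifts and turns the commanded pose from where the row before left it, along the tool's axes as they then stand; what a row does not reach is not made up. A row lasts 1/10 s, in which the tool goes at most 50 mm and 8.59 degrees, less where a joint would pass 70% of its speed; a pose out of reach is approached as far as the arm can. A call is refused whole if a number of a shift passes 1 or a number of a turn 1, either way. A call with a gripper value outside its range is refused whole. The fingers move at their own pace and stop on an object; FORCE is the grip in N (left out, the last holds). Time passes only in rows, so rows that do not move let the fingers close. It gives the time, the measured TCP pose, the force, the opening and the grip force at its end, in the units of the state.
- env.state(): the state, without advancing time (a new reading comes with each control period).
- env.grab_frame(name): name is "side" or "top"; returns the picture (400x640x3 uint8, red, green, blue); there is no depth.
- env.camera_model(name): a dict with "fx", "fy", "cx", "cy" (pixels), "D" ([k1, k2, p1, p2, k3] as OpenCV has them; the pictures are not rectified), "camera_from_world" (4x4, takes a point from world to camera coordinates). Camera axes: x right, y up, looking along -z (the intrinsics and any distortion apply to the point x, -y, -z); pixel columns grow to the right and rows downward; lengths in mm; the calibration is good to about 2 mm. A picture is of the moment at which its call begins. camera_model takes no time and is no camera call.
- env.job_done(): hands the job in; it is judged then, once.
The state is a dict: "time_s": time; "qpos": joint angles; "qvel": joint speeds; "effort": joint torques, N m; "ee_pos": TCP position; "ee_rot": TCP orientation; "force": force on the tool from outside, world axes, zero at the start; "torque": the same for the moment, N m; "gripper_width": finger opening in mm; "gripper_force": force on a finger pad.
Only numpy, scipy, OpenCV 4.12 (cv2) and the standard library are available. Lean on these libraries where they do the work, as an engineer would, in place of code of your own. Each camera call takes 0.05 s, during which the arm holds its last target. There are 200 camera calls.

## Working session

There is one attempt and no reset: what is moved stays moved. The work goes in short steps, Python scripts to look and compute and a shell command to move; the robot and the scene stay as the last step left them, time stands still between calls to the robot, and variables do not carry over. Pictures are saved under pics/ and viewed, at most 14 in all, crops included, and the job is handed in when it is done.

```bash
mkdir -p pics
python3 - <<'E'
from workcell import env
import cv2
for n in("side","top"):
    f=env.grab_frame(n); cv2.imwrite(f"pics/{n}0.png",f[:,:,::-1])
    m=env.camera_model(n); print(n,{k:m[k] for k in("fx","cx","cy","D")}); print(m["camera_from_world"])
print(env.state())
E
```

```text
side {'fx': 400.31318159446226, 'cx': 316.8878804372798, 'cy': 197.71692824793186, 'D': array([-0.01235686,  0.        ,  0.        ,  0.        ,  0.        ])}
[[-7.09768598e-01 -7.04371662e-01 -9.43921499e-03  3.79677353e+02]
 [ 5.22155923e-01 -5.35056641e-01  6.64129191e-01 -2.58270101e+02]
 [-4.72844297e-01  4.66449303e-01  7.47558238e-01 -1.11291908e+03]
 [ 0.00000000e+00  0.00000000e+00  0.00000000e+00  1.00000000e+00]]
top {'fx': 449.6026846395512, 'cx': 322.38169141568005, 'cy': 200.85573934820624, 'D': array([-0.11858677,  0.        ,  0.        ,  0.        ,  0.        ])}
[[ 4.23055560e-03 -9.99907577e-01 -1.29205335e-02  8.39353551e+01]
 [ 9.95479530e-01  2.98516865e-03  9.49294201e-02 -4.83800226e+02]
 [-9.48820765e-02 -1.32637308e-02  9.95400153e-01 -1.31232147e+03]
 [ 0.00000000e+00  0.00000000e+00  0.00000000e+00  1.00000000e+00]]
{'time_s': 0.1, 'qpos': array([-7.35112990e+01,  1.83490109e+01,  8.96994787e+01, -5.48043337e-04,
        7.20433267e+01, -1.14765543e+00]), 'qvel': array([ 0.02689662, -0.04053258, -0.16398109, -0.05200748,  0.01894665,
        0.03764461]), 'effort': array([ 1.08231565e-03, -4.13331556e+01, -2.32508808e+01,  7.30280019e-02,
        4.22081212e-02, -5.87793988e-05]), 'ee_pos': array([ 174.06451802, -547.55080631,  213.19357043]), 'ee_rot': array([-1.79908192e+02, -1.31801693e-03,  1.76365248e+01]), 'force': array([-0.11571674,  0.31507976,  0.22765059]), 'torque': array([ 0.0549904 ,  0.0083185 , -0.02400764]), 'gripper_force': 0.0, 'gripper_width': 91.16157684510816}
```

View pics/side0.png

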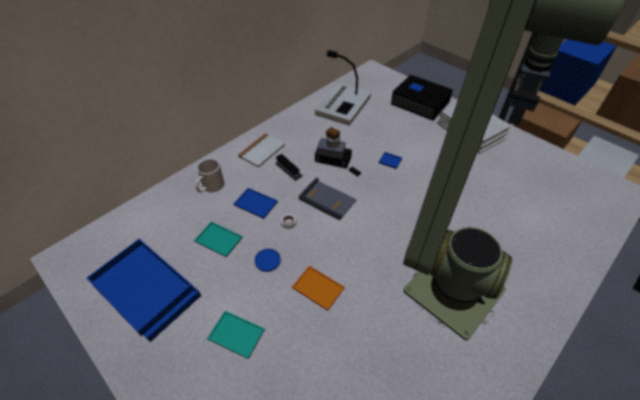

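View pics/top0.png

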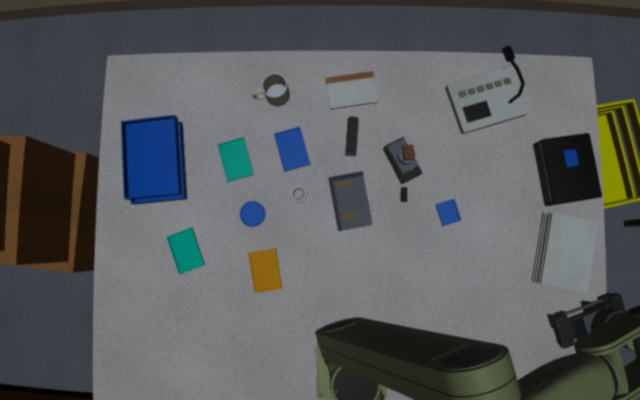

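The top view shows the pile at (404,156), the box tray at (448,212), the dish at (252,214), the case tray at (292,149) and the charger at (350,201). The stapler is at (352,136) and the tape at (299,194). Next I zoom in and measure.

```bash
cat > h.py <<'E'
import cv2, numpy as np
from workcell import env
def cast(n,px,z):
    m=env.camera_model(n);K=np.array([[m["fx"],0,m["cx"]],[0,m["fy"],m["cy"]],[0,0,1]])
    u=cv2.undistortPoints(np.array(px,float).reshape(-1,1,2),K,np.asarray(m["D"],float)).reshape(-1,2)
    T=np.asarray(m["camera_from_world"]);R=T[:3,:3];c=-R.T@T[:3,3]
    d=np.c_[u[:,0],-u[:,1],-np.ones(len(u))]@R
    return c+d*((z-c[2])/d[:,2])[:,None]
def rect(n,mask,z):
    cs=cv2.findContours(mask.astype(np.uint8),cv2.RETR_EXTERNAL,cv2.CHAIN_APPROX_NONE)[0]
    out=[]
    for c in cs:
        if cv2.contourArea(c)<60: continue
        P=cast(n,c.reshape(-1,2),z)[:,:2].astype(np.float32)
        (x,y),(w,h),a=cv2.minAreaRect(P)
        if w<h: w,h,a=h,w,a+90
        mm=cv2.moments(c);a=(a+90)%180-90
        out.append((np.round([mm["m10"]/mm["m00"],mm["m01"]/mm["m00"]]),np.round([x,y,w,h,a],1)))
    return out
def crop(f,name,x0,y0,x1,y1,s): cv2.imwrite(name,cv2.resize(f[y0:y1,x0:x1,::-1],None,fx=s,fy=s,interpolation=cv2.INTER_CUBIC))
E
python3 - <<'E'
from h import *
for n in("top","side"):
    f=env.grab_frame(n);hsv=cv2.cvtColor(f,cv2.COLOR_RGB2HSV)
    b=(cv2.inRange(hsv,(105,120,60),(130,255,255))>0)
    print(n);[print(*r) for r in rect(n,b,9 if n=="top" else 9)]
    if n=="top": crop(f,"pics/t1.png",325,110,465,235,5.5); 
    else: crop(f,"pics/s1.png",270,120,410,220,5.5)
E
```

```text
top
[252. 213.] [445.3 296.9  74.4  73.2 -44.5]
[448. 212.] [ 452.6 -293.    67.6   58.3   17.5]
[571. 158.] [ 623.7 -693.2   54.5   44.5    6.5]
[292. 149.] [644.9 180.5 120.7  82.2  15.6]
[151. 160.] [614.7 616.5 266.9 194.8   5.7]
side
[267. 260.] [443.9 300.1  73.9  70.8 -41.6]
[141. 286.] [633.2 602.3 286.8 177.2   5.6]
[255. 203.] [641.6 181.9 121.7  83.8  15.7]
[390. 160.] [ 449.2 -291.1   67.7   58.5   17.3]
[416.  87.] [ 659.2 -746.5   54.2   51.1    7.8]
[587.  50.] [  257.6 -1625.    261.2   209.7    89.7]
```

View pics/t1.png

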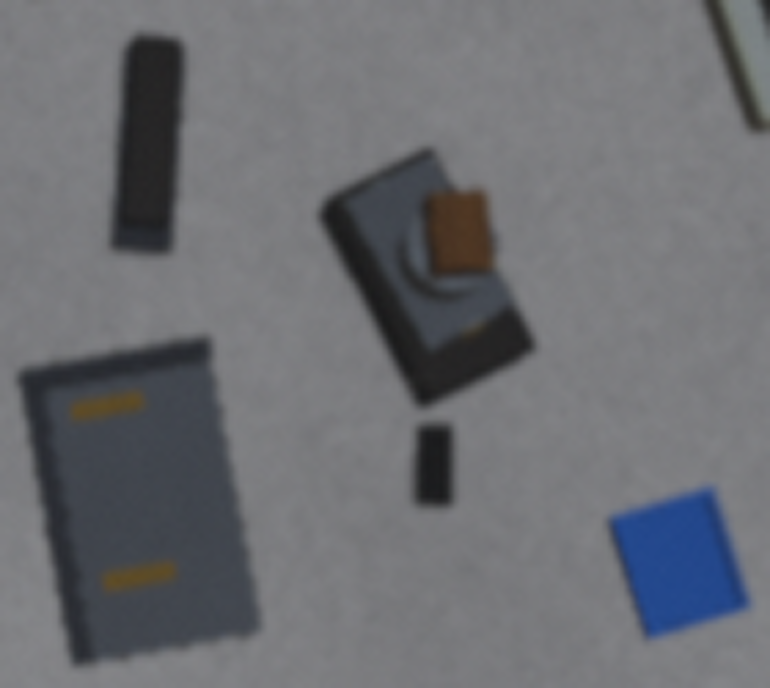

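View pics/s1.png

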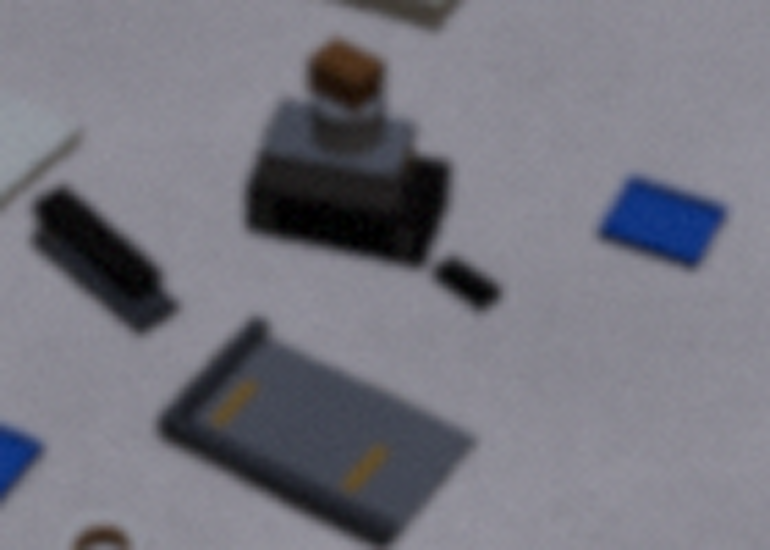

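The crops show the brown box on top of the tin, with its top centre near (408,152) in the top view. The pack and case lie at about 27° yaw. The charger stops are on its up (+x) and left (+y) sides in the image, at about 10°. Next I measure the box and charger.

Run:
```python
from h import *
o=lambda q,x0,y0:[[ (x+.5)/5.5-.5+x0,(y+.5)/5.5-.5+y0] for x,y in q]
f=env.grab_frame("top");hsv=cv2.cvtColor(f,cv2.COLOR_RGB2HSV)
b=(cv2.inRange(hsv,(3,90,40),(16,255,255))>0); b[:, :395]=0;b[:,425:]=0;b[:130]=0;b[170:]=0
print("box top",rect("top",b,134))
T=lambda q,z:cast("top",o(q,325,110),z).round(1)[:,:2]
S=lambda q,z:cast("side",o(q,270,120),z).round(1)[:,:2]
print("box clicks",T([(427,195),(484,190),(492,268),(433,271)],134).mean(0),S([(310,60),(337,40),(384,62),(355,85)],134).mean(0))
for nm,c in (("charger top (TL,TR at stop z20; BR z8; BL z20)",[(T([(20,373),(210,340)],20)),T([(260,630)],8),T([(75,663)],20)]),
 ("side: ",[S([(160,420)],20),S([(262,318)],20),S([(475,440)],8),S([(385,537)],20)]) ,
 ("pack top",[T([(322,205),(432,150),(535,342),(422,395)],42)]),
 ("case top",[T([(343,200),(437,155)],76)])): print(nm);print(np.vstack(c))
```

```text
box top [(array([408., 152.]), array([ 6.107e+02, -1.517e+02,  3.660e+01,  2.780e+01,  4.000e-01]))]
box clicks [ 610.425 -151.9  ] [ 607.9   -151.625]
charger top (TL,TR at stop z20; BR z8; BL z20)
[[554.4  68.5]
 [572.9 -35. ]
 [415.4 -62.5]
 [396.9  38.4]]
side: 
[[551.1  69.1]
 [567.7 -35. ]
 [411.3 -59.7]
 [393.   40.9]]
pack top
[[ 643.4  -94.4]
 [ 674.2 -154.6]
 [ 569.1 -208.6]
 [ 540.  -147. ]]
case top
[[ 638.7 -101.3]
 [ 663.3 -151.4]]
```

```bash
python3 -m jog '{"jaw":[91,91,91,91,91,91,91,91,91],"slide":[[0.99,-0.456,0],[0.99,-0.456,0],[0.99,-0.456,0],[0.99,-0.456,0],[0.99,-0.456,0],[0.99,-0.456,0],[0.99,-0.456,0],[0.99,-0.456,0],[0.99,-0.456,0]],"spin":[0,0,0,0,0,0,0,0,0]}' 10 && python3 -m jog '{"jaw":[70,70,70,70,70,70,70,70,70,70],"slide":[[0.99,-0.456,0],[0.99,-0.456,0],[0.99,-0.456,0],[0.99,-0.456,0],[0.99,-0.456,0],[0.99,-0.456,0],[0.99,-0.456,0],[0.99,-0.456,0],[0.99,-0.456,0],[0,0,0]],"spin":[0,0,0,0,0,0,0,0,0,0]}' && python3 -m jog '{"jaw":[70,70,70,70],"slide":[[0,0,0],[0,0,0],[0,0,0],[0,0,0]],"spin":[0.79,0.79,0,0]}'
```

```text
time_s: 1.15
ee_pos: [392.5, -348.6, 214.0]
ee_rot: [180.0, -0.0, 17.6]
force: [1.1, 0.0, 0.5]
gripper_width: 90.9
gripper_force: 0.0
time_s: 2.15
ee_pos: [611.6, -148.6, 213.2]
ee_rot: [-180.0, -0.1, 17.8]
force: [-0.1, -0.5, 0.1]
gripper_width: 70.0
gripper_force: 0.0
time_s: 2.55
ee_pos: [608.6, -151.7, 213.9]
ee_rot: [180.0, 0.0, 5.1]
force: [-0.2, -0.0, 0.8]
gripper_width: 70.0
gripper_force: 0.0
```

```bash
python3 -m jog '{"jaw":[60,60,60,60,60,60,60],"slide":[[0,0,0.7],[0,0,0.7],[0,0,0.7],[0,0,0.6],[0,0,0.4],[0,0,0.18],[0,0,0]],"spin":[0,0,0,0,0,0,0]}' && python3 -m jog '{"jaw":[50,42,36,32,30,28,26,24,24,24],"slide":[[0,0,0],[0,0,0],[0,0,0],[0,0,0],[0,0,0],[0,0,0],[0,0,0],[0,0,0],[0,0,0],[0,0,0]],"spin":[0,0,0,0,0,0,0,0,0,0]}' 12
```

```text
time_s: 3.25
ee_pos: [608.8, -151.5, 115.1]
ee_rot: [-180.0, 0.0, 5.0]
force: [0.2, 0.0, 0.7]
gripper_width: 59.7
gripper_force: 0.0
time_s: 4.25
ee_pos: [609.2, -151.4, 115.8]
ee_rot: [180.0, -0.0, 5.0]
force: [-0.6, 0.2, 2.3]
gripper_width: 29.8
gripper_force: 12.0
```

```bash
python3 -m jog '{"jaw":[24,24,24,24,24],"slide":[[0,0,-0.3],[0,0,-0.7],[0,0,-0.8],[0,0,-0.5],[0,0,0]],"spin":[0,0,0,0,0]}' && python3 -m jog '{"jaw":[24,24,24,24,24,24,24,24,24,24],"slide":[[-0.45,0.34,0],[-0.8,0.6,0],[-0.8,0.6,0],[-0.8,0.6,0],[-0.8,0.6,0],[-0.8,0.6,0],[-0.8,0.6,0],[-0.4,0.27,0],[0,0,0],[0,0,0]],"spin":[0,0,0,0,0,0,0,0,-0.78,-0.78]}' && python3 -m jog '{"jaw":[24,24,24],"slide":[[0,0,0],[0,0,0],[0,0,0]],"spin":[0,0,0]}'
python3 - <<'E'
from h import *
f=env.grab_frame("side");crop(f,"pics/s2.png",290,100,430,200,5.5)
E
```

```text
time_s: 4.75
ee_pos: [610.5, -151.7, 187.3]
ee_rot: [179.9, -0.3, 5.0]
force: [-0.3, 0.3, -0.4]
gripper_width: 29.9
gripper_force: 12.0
time_s: 5.75
ee_pos: [449.9, -292.0, 183.7]
ee_rot: [-179.9, 0.1, 17.6]
force: [0.4, 0.3, 0.4]
gripper_width: 30.4
gripper_force: 12.0
time_s: 6.05
ee_pos: [451.1, -291.7, 184.2]
ee_rot: [-180.0, 0.0, 17.4]
force: [-0.2, -0.8, -0.3]
gripper_width: 30.0
gripper_force: 12.0
```

View pics/s2.png

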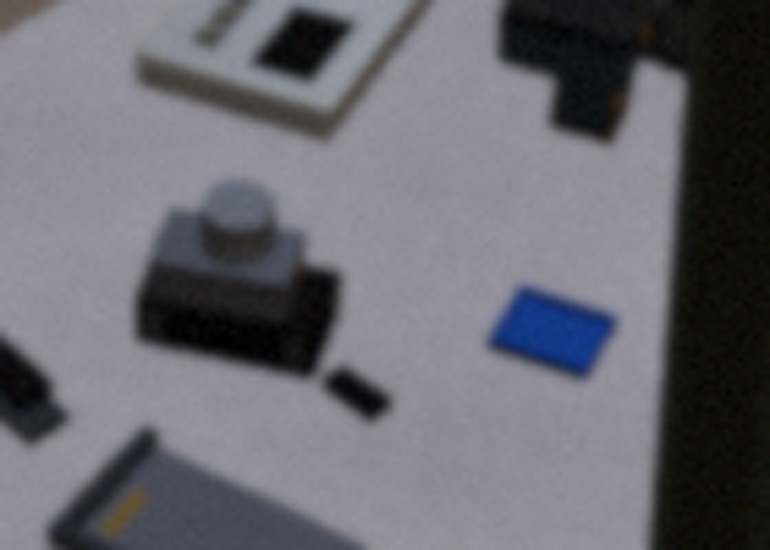

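The box is held behind the fingers above the tray, and the tin is exposed at about (333,139). I lower the box.

```bash
python3 -m jog '{"jaw":[24,24,24,24,24,24,24,24,24,24],"slide":[[0,0,0.5],[0,0,0.8],[0,0,0.8],[0,0,0.8],[0,0,0.8],[0,0,0.8],[0,0,0.6],[0,0,0.3],[0,0,0.2],[0,0,0]],"spin":[0,0,0,0,0,0,0,0,0,0]}' && python3 -m jog '{"jaw":[24,24,24,24],"slide":[[0,0,0.05],[0,0,0.05],[0,0,0.03],[0,0,0]],"spin":[0,0,0,0]}'
```

```text
time_s: 7.1
ee_pos: [451.2, -291.9, 16.3]
ee_rot: [-180.0, 0.0, 17.5]
force: [0.5, 0.8, -0.6]
gripper_width: 29.6
gripper_force: 12.0
time_s: 7.5
ee_pos: [451.3, -292.0, 12.9]
ee_rot: [180.0, -0.0, 17.5]
force: [-0.4, 0.6, 0.0]
gripper_width: 29.8
gripper_force: 12.0
```

```bash
python3 -m jog '{"jaw":[24,24,24,24],"slide":[[0,0,0.03],[0,0,0.02],[0,0,0],[0,0,0]],"spin":[0,0,0,0]}' && python3 -m jog '{"jaw":[30,34,40,48,54,54],"slide":[[0,0,0],[0,0,0],[0,0,0],[0,0,0],[0,0,0],[0,0,0]],"spin":[0,0,0,0,0,0]}' && python3 -m jog '{"jaw":[54,54,54,60,70,70,70,70,70],"slide":[[0,0,-0.3],[0,0,-0.7],[0,0,-1],[0,0,-1],[0,0,-1],[0,0,-1],[0,0,-0.7],[0,0,-0.3],[0,0,0]],"spin":[0,0,0,0,0,0,0,0,0]}'
python3 - <<'E'
from h import *
o=lambda q,x0,y0:[[ (x+.5)/5.5-.5+x0,(y+.5)/5.5-.5+y0] for x,y in q]
f=env.grab_frame("side");crop(f,"pics/s3.png",370,140,430,190,8)
f=env.grab_frame("top");crop(f,"pics/t3.png",375,125,435,185,8)
# tin from side crop s2: top ellipse centre (239,206)
print(cast("side",o([(239,208)],290,100),108))
E
```

```text
time_s: 7.9
ee_pos: [451.4, -292.1, 11.8]
ee_rot: [180.0, -0.0, 17.5]
force: [-0.0, -0.3, 5.3]
gripper_width: 30.0
gripper_force: 12.0
time_s: 8.5
ee_pos: [451.2, -291.9, 11.0]
ee_rot: [-180.0, 0.0, 17.5]
force: [-0.4, -0.4, -0.4]
gripper_width: 54.3
gripper_force: 0.0
time_s: 9.4
ee_pos: [451.7, -292.3, 192.6]
ee_rot: [179.9, -0.1, 17.5]
force: [0.2, 0.1, -1.3]
gripper_width: 70.2
gripper_force: 0.0
[[ 603.73626506 -150.32666986  108.        ]]
```

```bash
cd pics; python3 -c "
import cv2,numpy as np
a=cv2.imread('s3.png');b=cv2.imread('t3.png')
a=cv2.resize(a,(400,333));b=cv2.resize(b,(400,400));c=np.zeros((400,800,3),np.uint8);c[:333,:400]=a;c[:,400:]=b;cv2.imwrite('c3.png',c)"
```

```text
(no output)
```

View pics/c3.png

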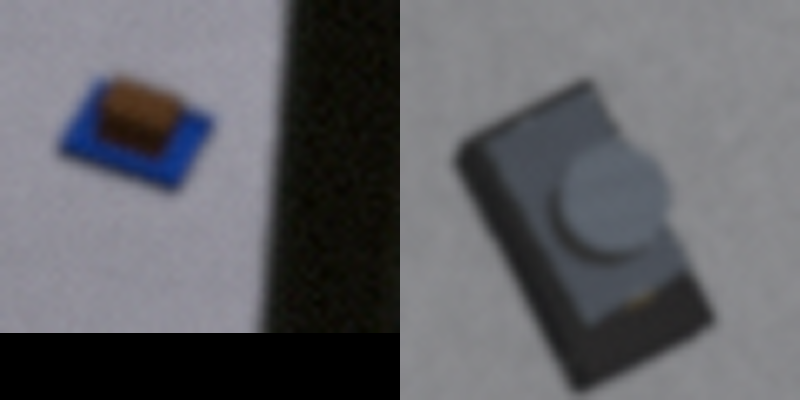

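The left crop shows the box lying centred in its tray. The right crop shows the tin top centre at about (406.5,154) in the top view.

Run:
```python
from h import *
print(cast("top",[(406.5,154)],108), env.state()["ee_pos"])
```

```text
[[ 608.85197017 -152.048678    108.        ]] [ 450.64333618 -291.56316245  190.29480906]
```

```bash
python3 -m jog '{"jaw":[80,80,80,80,80,80,80,80,80,80],"slide":[[0.5,-0.23,0],[0.9,-0.41,0],[0.9,-0.41,0],[0.9,-0.41,0],[0.9,-0.41,0],[0.9,-0.41,0],[0.9,-0.41,0],[0.46,-0.23,0],[0,0,0],[0,0,0]],"spin":[0,0,0,0,0,0,0,0,0,0]}' && python3 -m jog '{"jaw":[80,80,80,80,80,80,80],"slide":[[0,0,0.7],[0,0,0.8],[0,0,0.8],[0,0,0.6],[0,0,0.4],[0,0,0.2],[0,0,0]],"spin":[0,0,0,0,0,0,0]}'
```

```text
time_s: 10.5
ee_pos: [606.2, -151.1, 190.4]
ee_rot: [-180.0, 0.1, 17.5]
force: [-0.4, 0.3, 0.5]
gripper_width: 79.9
gripper_force: 0.0
time_s: 11.2
ee_pos: [606.3, -151.6, 85.8]
ee_rot: [-180.0, 0.1, 17.4]
force: [-0.3, -0.6, 0.7]
gripper_width: 80.4
gripper_force: 0.0
```

```bash
python3 -m jog '{"jaw":[72,66,60,56,52,50,48,44,42,42],"slide":[[0,0,0.02],[0,0,0],[0,0,0],[0,0,0],[0,0,0],[0,0,0],[0,0,0],[0,0,0],[0,0,0],[0,0,0]],"spin":[0,0,0,0,0,0,0,0,0,0]}' 15 && python3 -m jog '{"jaw":[42,42,42,42,42,42],"slide":[[0,0,-0.2],[0,0,-0.6],[0,0,-0.8],[0,0,-0.8],[0,0,-0.6],[0,0,0]],"spin":[0,0,0,0,0,0]}' && python3 -m jog '{"jaw":[42,42,42,42,42,42,42,42,42,42],"slide":[[-0.03,-0.4,0],[-0.03,-0.8,0],[-0.03,-0.9,0],[-0.03,-0.9,0],[-0.03,-0.9,0],[-0.03,-0.9,0],[-0.03,-0.9,0],[-0.03,-0.9,0],[-0.03,-0.9,0],[-0.03,-0.9,0]],"spin":[0,0,0,0,0,0,0,0,0,0]}' && python3 -m jog '{"jaw":[42,42,42,42,42,42,42,42,42,42],"slide":[[-0.03,-0.9,0],[-0.03,-0.9,0],[-0.03,-0.9,0],[-0.03,-0.9,0],[-0.03,-0.9,0],[-0.04,-0.9,0],[-0.05,-0.9,0],[-0.05,-0.8,0],[-0.04,-0.4,0],[0,0,0]],"spin":[0,0,0,0,0,0,0,0,0,0]}'
```

```text
time_s: 12.2
ee_pos: [607.0, -151.2, 85.6]
ee_rot: [180.0, -0.0, 17.5]
force: [0.6, -1.3, -0.3]
gripper_width: 48.0
gripper_force: 15.0
time_s: 12.8
ee_pos: [608.5, -151.4, 178.7]
ee_rot: [179.8, -0.3, 17.5]
force: [-0.2, 0.4, -1.1]
gripper_width: 47.4
gripper_force: 15.0
time_s: 13.8
ee_pos: [520.3, 88.0, 173.8]
ee_rot: [-179.9, 0.2, 17.5]
force: [1.0, -0.4, -0.9]
gripper_width: 47.4
gripper_force: 15.0
time_s: 14.8
ee_pos: [444.1, 298.9, 174.4]
ee_rot: [180.0, 0.1, 17.6]
force: [0.3, -1.8, -1.1]
gripper_width: 47.5
gripper_force: 15.0
```

```bash
python3 -m jog '{"jaw":[42,42,42,42,42,42,42,42,42,42],"slide":[[0,0,0.5],[0,0,0.8],[0,0,0.8],[0,0,0.8],[0,0,0.8],[0,0,0.7],[0,0,0.5],[0,0,0.3],[0,0,0.05],[0,0,0]],"spin":[0,0,0,0,0,0,0,0,0,0]}' && python3 -m jog '{"jaw":[42,42,42,42,42],"slide":[[0,0,0.03],[0,0,0.03],[0,0,0.02],[0,0,0],[0,0,0]],"spin":[0,0,0,0,0]}'
```

```text
time_s: 15.8
ee_pos: [445.9, 297.9, 18.2]
ee_rot: [180.0, -0.0, 17.5]
force: [0.5, -0.6, -0.9]
gripper_width: 47.3
gripper_force: 15.0
time_s: 16.3
ee_pos: [445.7, 298.3, 15.8]
ee_rot: [180.0, -0.0, 17.5]
force: [0.1, 0.5, -2.0]
gripper_width: 47.8
gripper_force: 15.0
```

```bash
python3 -m jog '{"jaw":[42,42,42,42,42],"slide":[[0,0,0.03],[0,0,0.03],[0,0,0.01],[0,0,0],[0,0,0]],"spin":[0,0,0,0,0]}'
```

```text
time_s: 16.8
ee_pos: [445.6, 298.2, 13.6]
ee_rot: [180.0, 0.0, 17.5]
force: [0.3, 0.2, 0.4]
gripper_width: 47.9
gripper_force: 15.0
```

```bash
python3 -m jog '{"jaw":[42,42,42],"slide":[[0,0,0.02],[0,0,0],[0,0,0]],"spin":[0,0,0]}' && python3 -m jog '{"jaw":[48,52,58,66,72,72],"slide":[[0,0,0],[0,0,0],[0,0,0],[0,0,0],[0,0,0],[0,0,0]],"spin":[0,0,0,0,0,0]}' && python3 -m jog '{"jaw":[72,72,72,80,80,80,80],"slide":[[0,0,-0.3],[0,0,-0.7],[0,0,-1],[0,0,-1],[0,0,-0.7],[0,0,-0.3],[0,0,0]],"spin":[0,0,0,0,0,0,0]}'
python3 - <<'E'
from h import *
a=env.grab_frame("top");b=env.grab_frame("side")
crop(a,"pics/a.png",375,125,435,185,6.5);crop(b,"pics/b.png",305,130,365,175,6.5);crop(b,"pics/d.png",235,235,295,285,6.5)
A,B,D=[cv2.imread(f"pics/{k}.png") for k in "abd"]
c=np.zeros((590,790,3),np.uint8);c[:390,:390]=A;c[:B.shape[0],400:790]=B;c[295:295+min(295,D.shape[0]),400:790]=D[:295];cv2.imwrite("pics/c4.png",c)
E
```

```text
time_s: 17.1
ee_pos: [445.6, 298.2, 13.5]
ee_rot: [180.0, -0.0, 17.5]
force: [-1.6, -0.9, 5.2]
gripper_width: 47.6
gripper_force: 15.0
time_s: 17.7
ee_pos: [445.6, 298.2, 12.8]
ee_rot: [180.0, 0.0, 17.5]
force: [-0.6, 0.1, 0.6]
gripper_width: 72.1
gripper_force: 0.0
time_s: 18.4
ee_pos: [446.3, 298.6, 134.3]
ee_rot: [-180.0, -0.2, 17.5]
force: [-0.2, 0.6, -0.7]
gripper_width: 79.9
gripper_force: 0.0
```

View pics/c4.png

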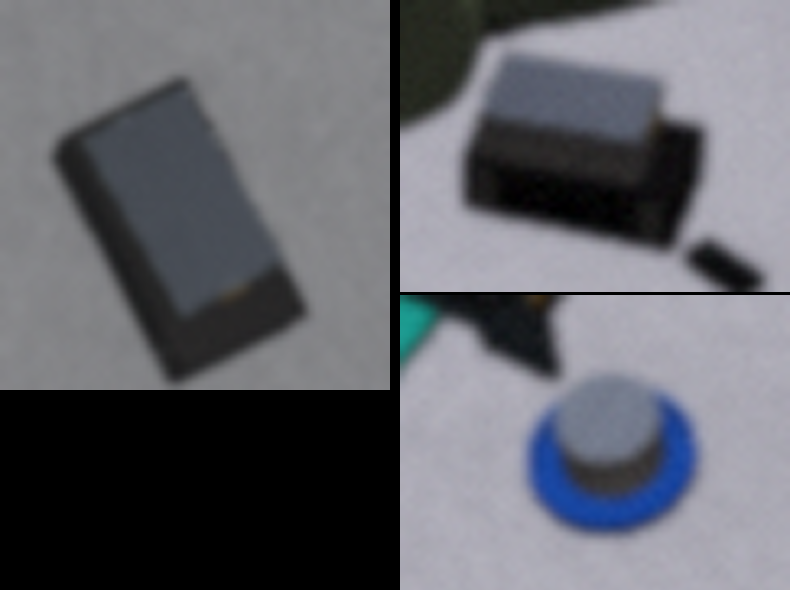

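The tin is centred in the dish. The case top corners in the top crop are (88,148), (188,88), (283,265) and (182,315).

Run:
```python
from h import *
o=lambda q,x0,y0:[[ (x+.5)/6.5-.5+x0,(y+.5)/6.5-.5+y0] for x,y in q]
for P in (cast("top",o([(88,148),(188,88),(283,265),(182,315)],375,125),76),cast("side",o([(85,120),(103,50),(262,75),(250,150)],305,130),76)):
    print(P[:,:2].round(1).tolist(),P.mean(0)); print([(np.linalg.norm(v),np.degrees(np.arctan2(v[1],v[0]))) for v in (P[1]-P[2],P[0]-P[3],P[0]-P[1])])
print(env.state()["ee_pos"],env.state()["ee_rot"])
```

```text
[[634.6, -104.6], [662.2, -149.8], [582.3, -190.9], [559.6, -145.4]] [ 609.66605209 -147.66617858   76.        ]
[(np.float64(89.88142061204763), np.float64(27.159803726878593)), (np.float64(85.4133670453759), np.float64(28.533431024436887)), (np.float64(53.0087743454356), np.float64(121.40210345723891))]
[[628.8, -99.4], [662.6, -147.7], [585.4, -193.2], [549.1, -143.5]] [ 606.4818812  -145.97685866   76.        ]
[(np.float64(89.62156566371874), np.float64(30.50169046587251)), (np.float64(91.13629516590954), np.float64(28.920246362949253)), (np.float64(58.96578810784928), np.float64(124.99054561208513))]
[445.05796543 297.82291595 132.14318205] [1.79969518e+02 8.64206749e-02 1.74742716e+01]
```

```bash
python3 -m jog '{"jaw":[84,84,84,84,84,84,84,84,84,84],"slide":[[0.04,0.4,-0.3],[0.04,0.8,-0.3],[0.04,0.9,0],[0.04,0.9,0],[0.04,0.9,0],[0.04,0.9,0],[0.04,0.9,0],[0.04,0.9,0],[0.04,0.9,0],[0.04,0.9,0]],"spin":[0,0,0,0,0,0,0,0,0,0]}' && python3 -m jog '{"jaw":[84,84,84,84,84,84,84,84,84,84],"slide":[[0.04,0.9,0],[0.04,0.9,0],[0.04,0.9,0],[0.04,0.9,0],[0.04,0.9,0],[0.04,0.9,0],[0.04,0.9,0],[0.04,0.7,0],[0,0.39,0],[0,0,0]],"spin":[0,0,0,0,0,0,0,0,0,-0.65]}' && python3 -m jog '{"jaw":[84,84,84],"slide":[[0,0,0],[0,0,0],[0,0,0]],"spin":[-0.66,0,0]}'
```

```text
time_s: 19.5
ee_pos: [532.6, 59.4, 150.4]
ee_rot: [180.0, 0.1, 17.5]
force: [0.4, -0.7, 0.0]
gripper_width: 84.1
gripper_force: 0.0
time_s: 20.5
ee_pos: [608.6, -148.8, 150.4]
ee_rot: [-180.0, 0.0, 22.7]
force: [-0.2, -0.1, 0.6]
gripper_width: 84.1
gripper_force: 0.0
time_s: 20.8
ee_pos: [608.3, -146.9, 150.8]
ee_rot: [-180.0, 0.0, 27.9]
force: [0.0, 0.5, 0.1]
gripper_width: 84.0
gripper_force: 0.0
```

```bash
python3 -m jog '{"jaw":[84,84,84,84,84,84,84],"slide":[[0,0,0.6],[0,0,0.8],[0,0,0.8],[0,0,0.6],[0,0,0.4],[0,0,0.12],[0,0,0]],"spin":[0,0,0,0,0,0,0]}' && python3 -m jog '{"jaw":[76,70,65,61,58,56,54,50,48,48],"slide":[[0,0,0],[0,0,0],[0,0,0],[0,0,0],[0,0,0],[0,0,0],[0,0,0],[0,0,0],[0,0,0],[0,0,0]],"spin":[0,0,0,0,0,0,0,0,0,0]}' 25
```

```text
time_s: 21.5
ee_pos: [608.5, -147.1, 51.3]
ee_rot: [-180.0, 0.0, 27.9]
force: [-0.1, -1.0, 0.2]
gripper_width: 84.2
gripper_force: 0.0
time_s: 22.5
ee_pos: [608.3, -146.8, 51.4]
ee_rot: [-180.0, 0.0, 27.9]
force: [-1.7, 1.1, 2.5]
gripper_width: 54.2
gripper_force: 24.9
```

```bash
python3 -m jog '{"jaw":[48,48,48,48,48,48],"slide":[[0,0,-0.2],[0,0,-0.5],[0,0,-0.8],[0,0,-0.9],[0,0,-0.6],[0,0,-0.2]],"spin":[0,0,0,0,0,0]}' && python3 -m jog '{"jaw":[48,48,48,48,48,48,48,48,48,48],"slide":[[0.25,-0.37,0],[0.5,-0.74,0],[0.6,-0.9,0],[0.6,-0.9,0],[0.6,-0.9,0],[0.6,-0.9,0],[0.6,-0.9,0],[0.6,-0.9,0],[0.6,-0.9,0],[0.6,-0.9,0]],"spin":[0,0,0,0,0,0,0,0,0,0]}' && python3 -m jog '{"jaw":[48,48,48,48,48,48],"slide":[[0.4,-0.55,0],[0.19,-0.26,0],[0,0,0],[0,0,0],[0,0,0],[0,0,0]],"spin":[0,0,0.77,0.77,0,0]}'
python3 - <<'E'
from h import *
a=env.grab_frame("top");b=env.grab_frame("side")
crop(a,"pics/a5.png",250,90,410,220,4.9);crop(b,"pics/b5.png",215,150,295,230,6)
E
```

```text
time_s: 23.1
ee_pos: [609.7, -147.8, 149.6]
ee_rot: [179.8, -0.2, 28.0]
force: [0.4, -0.1, -2.5]
gripper_width: 54.1
gripper_force: 24.8
time_s: 24.1
ee_pos: [637.4, 153.2, 145.2]
ee_rot: [-179.9, 0.2, 28.0]
force: [1.7, -0.4, -1.6]
gripper_width: 53.7
gripper_force: 24.8
time_s: 24.7
ee_pos: [642.7, 180.1, 146.9]
ee_rot: [180.0, 0.1, 15.7]
force: [0.3, 0.0, -2.1]
gripper_width: 54.1
gripper_force: 24.8
```

View pics/a5.png

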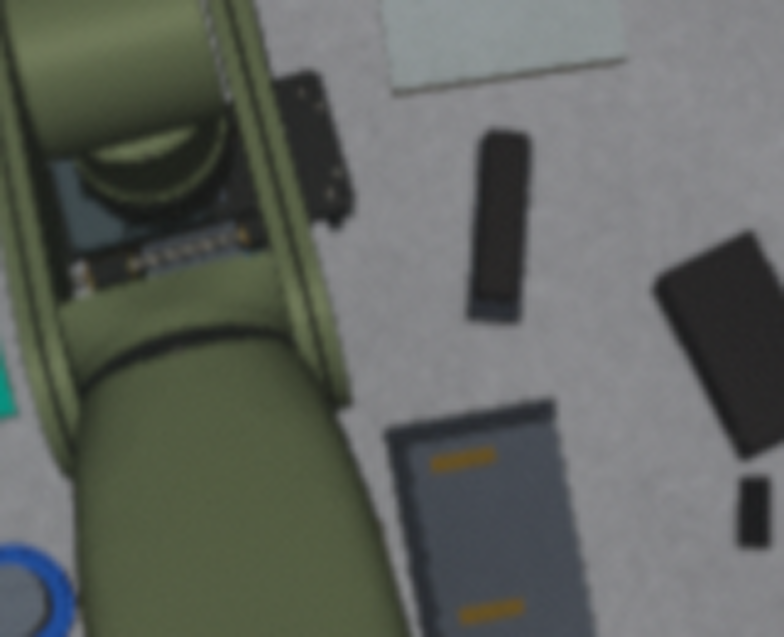

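The arm is over the case tray and hides it. The stapler at (352,136) and the pack are undisturbed. I lower the case.

```bash
python3 -m jog '{"jaw":[48,48,48,48,48,48,48,48,48],"slide":[[0,0,0.4],[0,0,0.7],[0,0,0.8],[0,0,0.8],[0,0,0.7],[0,0,0.5],[0,0,0.3],[0,0,0.08],[0,0,0]],"spin":[0,0,0,0,0,0,0,0,0]}' && python3 -m jog '{"jaw":[48,48,48,48,48],"slide":[[0,0,0.04],[0,0,0.04],[0,0,0.03],[0,0,0],[0,0,0]],"spin":[0,0,0,0,0]}'
```

```text
time_s: 25.7
ee_pos: [643.3, 181.0, 19.1]
ee_rot: [180.0, -0.0, 15.6]
force: [-0.3, -0.1, -2.9]
gripper_width: 54.2
gripper_force: 24.8
time_s: 26.2
ee_pos: [643.0, 180.9, 15.8]
ee_rot: [180.0, -0.0, 15.6]
force: [-0.4, -0.1, -2.8]
gripper_width: 54.0
gripper_force: 24.8
```

View pics/b5.png

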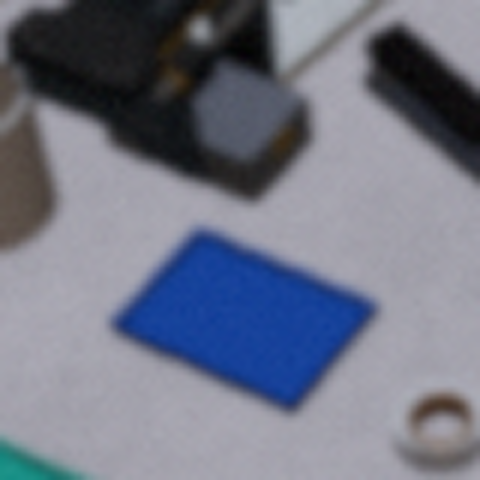

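The case is held level above the empty tray and the tape is untouched. I finish lowering it and let go.

```bash
python3 -m jog '{"jaw":[48,48,48,48,48],"slide":[[0,0,0.03],[0,0,0.03],[0,0,0.03],[0,0,0.01],[0,0,0]],"spin":[0,0,0,0,0]}' && python3 -m jog '{"jaw":[54,57,62,68,74,76],"slide":[[0,0,0],[0,0,0],[0,0,0],[0,0,0],[0,0,0],[0,0,0]],"spin":[0,0,0,0,0,0]}' && python3 -m jog '{"jaw":[76,76,80,84,88,88,88],"slide":[[0,0,-0.2],[0,0,-0.5],[0,0,-1],[0,0,-1],[0,0,-0.8],[0,0,-0.3],[0,0,0]],"spin":[0,0,0,0,0,0,0]}'
```

```text
time_s: 26.7
ee_pos: [643.0, 180.9, 13.4]
ee_rot: [180.0, -0.0, 15.6]
force: [-1.7, -1.1, 4.2]
gripper_width: 54.0
gripper_force: 24.9
time_s: 27.3
ee_pos: [643.0, 180.9, 12.4]
ee_rot: [180.0, 0.0, 15.6]
force: [0.5, 0.3, 1.2]
gripper_width: 75.6
gripper_force: 0.0
time_s: 28.0
ee_pos: [643.9, 181.1, 129.0]
ee_rot: [180.0, -0.2, 15.6]
force: [0.3, 0.1, 0.6]
gripper_width: 88.1
gripper_force: 0.0
```

Run:
```python
from h import *
a=env.grab_frame("top");b=env.grab_frame("side")
g=a[125:185,375:435].max(2); print(np.median(g), )
m=np.zeros(a.shape[:2],bool); m[125:186,375:435]=g.shape and a[125:186,375:435].max(2)<85
print(rect("top",m,42))
crop(a,"pics/a6.png",375,125,435,185,6.5);crop(b,"pics/b6.png",305,130,365,175,6.5);crop(b,"pics/d6.png",220,175,280,220,6.5)
A,B,D=[cv2.imread(f"pics/{k}6.png") for k in "abd"]
c=np.zeros((590,790,3),np.uint8);c[:390,:390]=A;c[:B.shape[0],400:790]=B;c[295:295+min(295,D.shape[0]),400:790]=D[:295];cv2.imwrite("pics/c6.png",c)
print(env.state()["ee_pos"])
```

```text
137.0
[(array([402., 160.]), array([ 604.4, -149.8,  122.7,   71.8,   26.7]))]
[642.27117585 180.69623581 125.87863457]
```

View pics/c6.png

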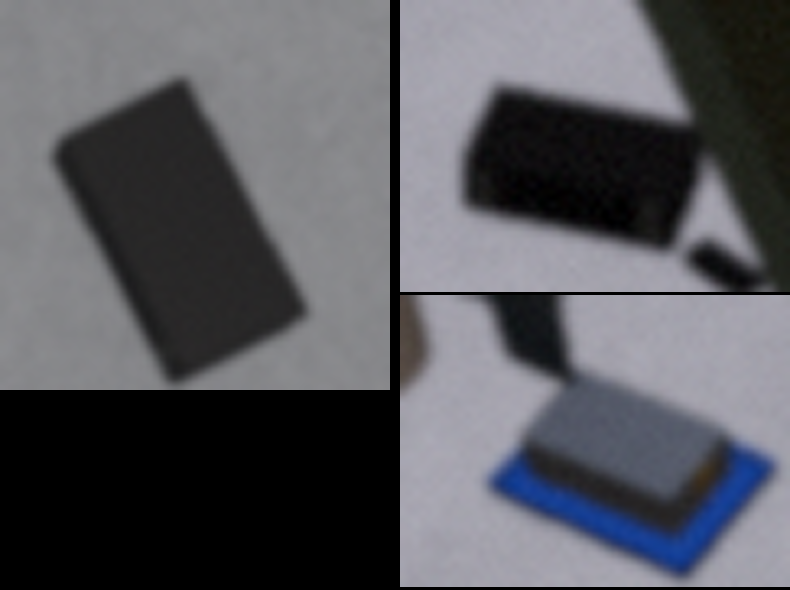

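The case lies level in its tray and the pack is clear. I go to the pack.

```bash
python3 -m jog '{"jaw":[90,90,90,90,90,90,90,90,90,90],"slide":[[-0.19,0.44,0],[-0.4,0.9,0],[-0.4,0.9,0],[-0.4,0.9,0],[-0.4,0.9,0],[-0.4,0.9,0],[-0.4,0.9,0],[-0.4,0.9,0],[-0.4,0.9,0],[-0.4,0.9,0]],"spin":[0,0,0,0,0,0,0,0,0,0]}' && python3 -m jog '{"jaw":[90,90,90,90,90,90,90],"slide":[[-0.3,0.9,0],[-0.1,0.6,0],[0,0.3,0],[0,0,0],[0,0,0],[0,0,0],[0,0,0]],"spin":[0,0,0,-0.71,-0.71,0,0]}'
```

```text
time_s: 29.1
ee_pos: [600.8, -98.4, 125.2]
ee_rot: [-180.0, 0.2, 15.6]
force: [-0.3, 0.2, 0.1]
gripper_width: 90.3
gripper_force: 0.0
time_s: 29.8
ee_pos: [605.5, -151.2, 126.3]
ee_rot: [-180.0, 0.0, 26.9]
force: [-0.3, 1.0, 0.1]
gripper_width: 90.3
gripper_force: 0.0
```

```bash
python3 -m jog '{"jaw":[90,90,90,90,90,90,90,90],"slide":[[0,0,0.5],[0,0,0.7],[0,0,0.8],[0,0,0.7],[0,0,0.5],[0,0,0.3],[0,0,0.15],[0,0,0]],"spin":[0,0,0,0,0,0,0,0]}' && python3 -m jog '{"jaw":[84,79,75,72,69,67,65,62,60,60],"slide":[[0,0,0],[0,0,0],[0,0,0],[0,0,0],[0,0,0],[0,0,0],[0,0,0],[0,0,0],[0,0,0],[0,0,0]],"spin":[0,0,0,0,0,0,0,0,0,0]}' 40
```

```text
time_s: 30.6
ee_pos: [605.5, -151.5, 17.0]
ee_rot: [-180.0, 0.0, 27.0]
force: [0.0, 0.7, 1.0]
gripper_width: 89.9
gripper_force: 0.0
time_s: 31.6
ee_pos: [605.4, -151.6, 17.2]
ee_rot: [-180.0, 0.0, 27.0]
force: [-0.1, 0.4, 1.3]
gripper_width: 65.8
gripper_force: 40.0
```

```bash
python3 -m jog '{"jaw":[60,60,60,60,60,60],"slide":[[0,0,-0.2],[0,0,-0.5],[0,0,-0.8],[0,0,-0.8],[0,0,-0.4],[0,0,0]],"spin":[0,0,0,0,0,0]}' && python3 -m jog '{"jaw":[60,60,60,60,60,60,60,60,60,60],"slide":[[-0.1,-0.44,0],[-0.17,-0.8,0],[-0.2,-0.9,0],[-0.2,-0.9,0],[-0.2,-0.9,0],[-0.2,-0.9,0],[-0.2,-0.8,0],[-0.1,-0.5,0],[0,-0.3,0],[0,0,0]],"spin":[0,0,0,0,0,0,0,0,0,0]}' && python3 -m jog '{"jaw":[60,60,60,60,60,60],"slide":[[0,0,0],[0,0,0],[0,0,0],[0,0,0],[0,0,0],[0,0,0]],"spin":[0.7,0.7,0.725,0,0,0]}'
python3 - <<'E'
from h import *
b=env.grab_frame("side");crop(b,"pics/b7.png",270,120,400,220,6)
E
```

```text
time_s: 32.2
ee_pos: [606.4, -152.0, 99.7]
ee_rot: [179.9, -0.1, 27.0]
force: [0.1, -0.3, -4.4]
gripper_width: 65.9
gripper_force: 40.0
time_s: 33.2
ee_pos: [480.6, 2.5, 97.8]
ee_rot: [-180.0, 0.0, 27.1]
force: [1.0, 0.4, -3.6]
gripper_width: 65.9
gripper_force: 40.0
time_s: 33.8
ee_pos: [481.5, 1.5, 98.1]
ee_rot: [180.0, -0.0, 10.1]
force: [0.0, -1.1, -3.9]
gripper_width: 65.9
gripper_force: 40.0
```

View pics/b7.png

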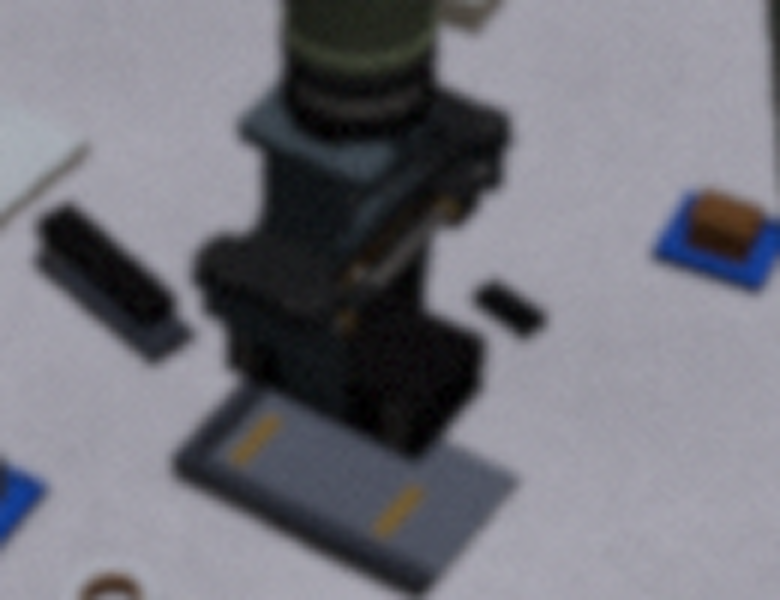

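The pack is held level above the charger plate. I lower it.

```bash
python3 -m jog '{"jaw":[60,60,60,60,60,60],"slide":[[0,0,0.4],[0,0,0.6],[0,0,0.6],[0,0,0.4],[0,0,0.26],[0,0,0]],"spin":[0,0,0,0,0,0]}' && python3 -m jog '{"jaw":[60,60,60,60,60],"slide":[[0,0,0.05],[0,0,0.03],[0,0,0.02],[0,0,0],[0,0,0]],"spin":[0,0,0,0,0]}'
```

```text
time_s: 34.45
ee_pos: [480.6, 1.8, 29.5]
ee_rot: [-180.0, 0.1, 10.0]
force: [-0.2, 0.3, -4.7]
gripper_width: 65.8
gripper_force: 40.0
time_s: 34.95
ee_pos: [481.3, 1.8, 27.6]
ee_rot: [180.0, -0.0, 10.0]
force: [0.2, 0.4, -4.5]
gripper_width: 65.9
gripper_force: 40.0
```

```bash
python3 -m jog '{"jaw":[60,60,60,60,60],"slide":[[0,0,0.03],[0,0,0.02],[0,0,0],[0,0,0],[0,0,0]],"spin":[0,0,0,0,0]}' && python3 -m jog '{"jaw":[60,60,60,60,60,60],"slide":[[0.07,0,0],[0.07,0,0],[0.06,0,0],[0.03,0,0],[0,0,0],[0,0,0]],"spin":[0,0,0,0,0,0]}'
```

```text
time_s: 35.45
ee_pos: [481.2, 1.8, 25.8]
ee_rot: [180.0, -0.0, 10.0]
force: [0.7, -0.1, -4.6]
gripper_width: 65.6
gripper_force: 40.0
time_s: 36.05
ee_pos: [487.9, 3.0, 25.8]
ee_rot: [180.0, 0.0, 10.0]
force: [0.4, -0.0, -4.4]
gripper_width: 66.1
gripper_force: 40.0
```

```bash
for i in 1 2 3; do python3 -m jog '{"jaw":[60,60,60,60],"slide":[[0.03,0,0],[0.02,0,0],[0,0,0],[0,0,0]],"spin":[0,0,0,0]}' | egrep 'ee_pos|^force'; done
```

```text
ee_pos: [489.4, 3.2, 25.8]
force: [0.9, -0.6, -4.0]
ee_pos: [491.0, 3.5, 25.8]
force: [0.5, 0.1, -4.8]
ee_pos: [491.6, 3.7, 25.7]
force: [-2.5, -1.6, -3.5]
```

```bash
python3 -m jog '{"jaw":[60,60,60,60],"slide":[[0.02,0,0],[0.01,0,0],[0,0,0],[0,0,0]],"spin":[0,0,0,0]}' | egrep 'ee_pos|^force';  python3 -m jog '{"jaw":[60,60,60,60,60],"slide":[[0,-0.07,0],[0,-0.07,0],[0,-0.05,0],[0,0,0],[0,0,0]],"spin":[0,0,0,0,0]}'| egrep 'ee_pos|^force'
```

```text
ee_pos: [491.7, 3.7, 25.6]
force: [-5.2, -2.0, -1.6]
ee_pos: [490.7, 9.0, 25.4]
force: [-3.9, -3.1, -2.6]
```

```bash
for i in 1 2 3; do python3 -m jog '{"jaw":[60,60,60,60],"slide":[[0,-0.03,0],[0,-0.02,0],[0,0,0],[0,0,0]],"spin":[0,0,0,0]}' | egrep 'ee_pos|^force'; done
```

```text
ee_pos: [490.4, 10.3, 25.4]
force: [-4.8, -4.5, -2.2]
ee_pos: [490.2, 11.7, 25.4]
force: [-4.5, -5.1, -3.5]
ee_pos: [489.9, 13.1, 25.4]
force: [-4.7, -4.9, -3.2]
```

```bash
for i in 1 2; do python3 -m jog '{"jaw":[60,60,60,60],"slide":[[0,-0.03,0],[0,-0.02,0],[0,0,0],[0,0,0]],"spin":[0,0,0,0]}' | egrep 'ee_pos|^force'; done
```

```text
ee_pos: [490.0, 13.4, 25.5]
force: [-4.4, -9.8, -2.7]
ee_pos: [490.0, 13.6, 25.6]
force: [-2.9, -15.6, -2.6]
```

```bash
python3 -m jog '{"jaw":[60,60,60,60],"slide":[[0,0,0.02],[0,0,0.01],[0,0,0],[0,0,0]],"spin":[0,0,0,0]}' | egrep 'ee_|^force'; python3 -m jog '{"jaw":[60,60,60,60],"slide":[[0,0,0.02],[0,0,0],[0,0,0],[0,0,0]],"spin":[0,0,0,0]}' | egrep 'ee_|^force'
```

```text
ee_pos: [490.0, 13.6, 25.6]
ee_rot: [179.7, 0.2, 10.3]
force: [-6.4, -14.8, 3.6]
ee_pos: [490.0, 13.6, 25.4]
ee_rot: [179.7, 0.2, 10.3]
force: [-7.4, -15.3, 8.7]
```

```bash
python3 -m jog '{"jaw":[66,68,71,75,80,84,88,88],"slide":[[0,0,0],[0,0,0],[0,0,0],[0,0,0],[0,0,0],[0,0,0],[0,0,0],[0,0,0]],"spin":[0,0,0,0,0,0,0,0]}' && python3 -m jog '{"jaw":[88,88,88,88,88,88,88,88],"slide":[[0,0,-0.2],[0,0,-0.5],[0,0,-0.9],[0,0,-1],[0,0,-1],[0,0,-1],[0,0,-0.5],[0,0,-0.2]],"spin":[0,0,0,0,0,0,0,0]}' && python3 -m jog '{"jaw":[88,88,88,88,88,88,88,88,88,88],"slide":[[0,0.4,0],[0,0.8,0],[0,1,0],[0,1,0],[0,1,0],[0,1,0],[0,1,0],[0,1,0],[0,0.4,0],[0,0,0]],"spin":[0,0,0,0,0,0,0,0,0,0]}'
python3 - <<'E'
from h import *
a=env.grab_frame("top");b=env.grab_frame("side")
A=cv2.resize(a[165:240,320:385,::-1],None,fx=6,fy=6,interpolation=2);B=cv2.resize(b[170:225,290:365,::-1],None,fx=5.2,fy=5.2,interpolation=2)
c=np.zeros((450,790,3),np.uint8);c[:A.shape[0],:390]=A[:450];c[:B.shape[0],400:400+B.shape[1]]=B;cv2.imwrite("pics/c8.png",c)
E
```

```text
time_s: 41.75
ee_pos: [491.1, 17.0, 24.3]
ee_rot: [180.0, -0.0, 10.0]
force: [-0.1, 0.0, 1.0]
gripper_width: 87.8
gripper_force: 0.0
time_s: 42.55
ee_pos: [491.9, 17.0, 185.6]
ee_rot: [180.0, -0.2, 10.0]
force: [0.5, 0.0, 0.6]
gripper_width: 87.9
gripper_force: 0.0
time_s: 43.55
ee_pos: [530.0, -209.1, 181.9]
ee_rot: [-179.9, 0.1, 9.9]
force: [0.1, 0.7, 0.5]
gripper_width: 88.2
gripper_force: 0.0
```

View pics/c8.png

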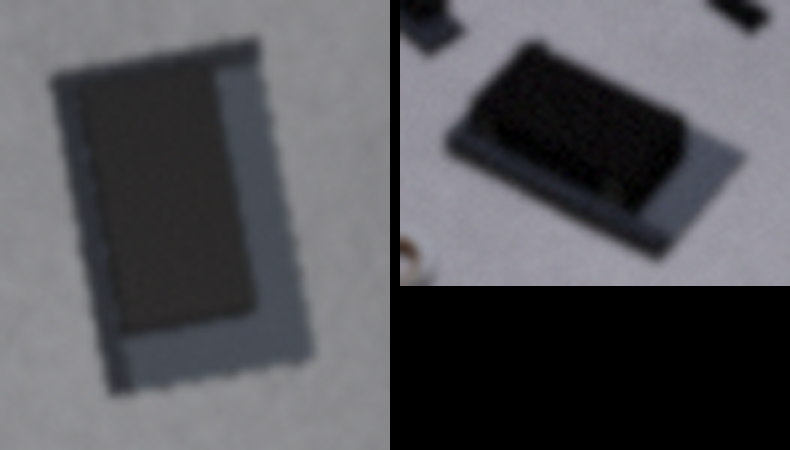

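The pack lies flush against both stops in both views, and the force steps confirmed contact on both. I hand the job in.

```bash
python3 -m jog '{"jaw":[88,88,88,88,88],"slide":[[0,0,0],[0,0,0],[0,0,0],[0,0,0],[0,0,0]],"spin":[0,0,0,0,0]}' && python3 -c "
from workcell import env
print(env.job_done())"
```

```text
time_s: 44.15
ee_pos: [530.6, -207.3, 183.5]
ee_rot: [180.0, -0.0, 10.0]
force: [0.2, -0.8, 0.3]
gripper_width: 88.2
gripper_force: 0.0
the job is handed in; nothing more can be done
None
```

All four things were set in their own places and let go, the pack was pushed up against both stops, and the job was handed in at about 44 s; the hand-in returned no verdict, so success is not confirmed.

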